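# Clear a stray battery from the sample-tube case and restock the bay

## Robot

A 6-joint arm with a two-finger parallel gripper is mounted at the origin on the work surface; the furniture and walls round the work are solid. World frame = base frame: x ahead of the robot, y to its left, z up, the work surface at z = 0. Lengths are in m, angles in rad, forces in N, time in s.
With the tool pointing down it reaches from about 0.35 to 0.85 m from the base axis. Payload 8.1 kg.
Tool frame: the origin (TCP) lies at the very end of the fingers, on their centre line; the grasp point (between the pads) lies 19 mm behind it; z points along the fingers, y is the direction in which the jaws open and shut (so a half turn about z gives the same grasp; the last joint's range is limited). The gripper opens to 93 mm and grips with 3 to 60 N. Pads are 15 mm wide; open, the fingers measure 128 mm over their backs; the gripper's body (75 mm by 188 mm) begins 65 mm behind the grasp point.
Start: joints at [-1.24, 0.13, 1.488, -0, 1.523, -0.085], TCP at [0.242, -0.549, 0.219] pointing down, gripper open.
Joint ranges: [-2.96, 2.96], [-0.89, 2.26], [0.02, 2.5], [-1.34, 4.48], [0, 2.73], [-2.66, 2.66]. Speed limits (rad/s): [2.39, 2.39, 2.79, 3.14, 3.14, 3.14].

## Interface

Orientations are given as a rotation vector (axis times angle).
In Python, from plant import robot gives the robot as it stands.
- The arm moves only by the shell command python3 -m inch 'ROWS' [FORCE]. ROWS is JSON, a list that holds one entry, the list of rows, each a list of 7 numbers: the shift along the tool's x, y, z in cm, then the turn, a rotation vector about the tool's x, y, z in degrees, then the gripper command: -1 is fully open, 1 is shut, values between are in proportion. A call has 1 to 5 rows; each row shifts and turns the commanded pose from where the row before left it, along the tool's axes as they then stand; what a row does not reach is not made up. A row lasts 1/10 s, in which the tool goes at most 50 mm and 8.59 degrees, less where a joint would pass 70% of its speed; a pose out of reach is approached as far as the arm can. A call with a gripper value outside its range is refused whole. The fingers move at their own pace and stop on an object; FORCE is the grip in N (left out, the last holds). Time passes only in rows, so rows that do not move let the fingers close. It gives the time, the measured TCP pose, the force and the opening at its end, in the units of the state.
- robot.read_state(): the state, without advancing time (a new reading comes with each control period).
- robot.read_camera(name): name is "scene" or "top" or "wrist"; returns a dict with "image" (400x640x3 uint8, blue, green, red), "K" (3x3 intrinsics, pixels), "R" (3x3) and "t" (3): a world point X has camera coordinates R X + t; the wrist camera has in their place "tool_from_camera" (4x4, takes a point from camera to tool coordinates, whose origin is the TCP and whose axes are the flange's). Camera axes: x right, y down, z forward; pixel columns grow to the right and rows downward; lengths in m; the calibration is good to about 2 mm. A picture is of the moment at which its call begins: read the wrist's pose just before it. There is no depth.
- robot.close_job(): hands the job in, once; it reports no verdict.
The state is a dict: "t": time; "q": joint angles; "dq": joint speeds; "joint_torque": joint torques, N m; "tool_pos": TCP position; "orientation": TCP orientation; "force": force on the tool from outside, world axes, zero at the start; "wrist_torque": the same for the moment, N m; "opening": finger opening in m.
Only numpy, scipy, OpenCV 4.12 (cv2) and the standard library are available. Lean on these libraries where they do the work, as an engineer would, in place of code of your own. Each camera call takes 0.05 s, during which the arm holds its last target. There are 200 camera calls.

## Task

The case with the clear lid should hold three sample tubes, but a used battery has been put away in one of its bays. Open the lid, take out the battery and drop it into the small open tub for used batteries, lay the spare sample tube from the desk flat in the bay that this leaves empty, and shut the lid fully. Leave the two tubes already in the case in their bays, and do not disturb the other things on the desk.

Things in the scene. Friction and masses are not known exactly. Their poses are not given: they have to be found in the camera images.
- tube_case: white plastic case fixed to the desk, 102 mm deep (x), 170 wide (y), rim 38 high, walls 4, on 6 mm feet; origin: its centre at desk height; front -x, hinge +x. 3 bays run along x at y = +44, 0, -44 mm, floor 11 mm high. A bay is a pair of 24 mm wide notches in two dark inserts 11 mm high (x = -47 to -22 and 22 to 47 mm); between them a finger trough crosses the case
- bay0 (a point): middle of the bay on the case's +y side, on the case floor (11 mm above the desk); axes as the case's
- bay1 (a point): middle of the centre bay, on the case floor; axes as the case's
- bay2 (a point): middle of the bay on the case's -y side, on the case floor; axes as the case's
- case_lid (a joint): clear lid with a grey frame, 102 x 170 x 5 mm, hinged on the case's +x side: 0 = shut, grows to 1.9 rad as it opens (1.57 = upright); a stiff hinge, it stays where it is left; starts shut or a little ajar
- lid_tab (a point): middle of the grip tab standing on the lid near its front edge: 26 mm along the hinge, 8 thick, 21 tall; its foot is 12 mm below and its top 9 mm above this point along the lid's normal. Axes move with the lid (the case's when shut). With the lid shut it is 91 mm in front of the hinge axis and 16 mm above it
- lid_hinge (a point): middle of the lid's hinge axis, 38 mm above the desk at the case's +x side; its y axis is the hinge axis
- tube_a: sample tube lying on its side: pale plastic, 80 mm long, 17 mm across, with a 14 mm screw cap at its -y end; origin at mid-length on its underside, own y axis along the tube, z up; about 20 g; it does not roll; it is in one of the bays at the start
- tube_b: sample tube lying on its side: pale plastic, 80 mm long, 17 mm across, with a 14 mm screw cap at its -y end; origin at mid-length on its underside, own y axis along the tube, z up; about 20 g; it does not roll; it is in one of the bays at the start
- old_battery: cylindrical battery lying on its side, 50 mm long, 15 mm across, about 23 g; origin at mid-length on its underside, own y axis along it; it lies in one of the three bays at the start, at mid-length of the bay along the case's x
- spare_tube: sample tube lying on its side: pale plastic, 80 mm long, 17 mm across, with a 14 mm screw cap at its -y end; origin at mid-length on its underside, own y axis along the tube, z up; about 20 g; it does not roll; it lies on the desk behind the case
- battery_tub: open grey plastic tub for used batteries, 92 x 92 mm outside (100 mm over the rim), 70 mm high, walls and floor 4 mm, fixed to the desk behind the case; origin at the centre of its underside; another battery already lies in it
- stick: bystander: USB stick 58 x 18 x 9 mm lying on the desk behind the case; origin at the centre of its underside, own y axis along it
- felt_pen: bystander: felt pen 135 x 17 x 16 mm lying on the desk; origin at mid-length on its underside, own y axis along it
- clip: bystander: black spring clip 32 x 21 x 34 mm; origin at the centre of its underside
There are look-alikes about, which are no part of the job. What is shaped like the spare_tube but yellow is not meant.

How it is judged:
By the outcome, as a careful person would: the job done as asked, in the order asked, and still so for the second after the job is handed in, with the robot touching nothing.
It also fails if it takes over 72 s, if anything falls off the work surface, if the arm or the gripper's body presses on something with over 40 N, if the wrist force passes 120 N, or if a joint passes its speed limit or range.

## Working session

There is one attempt and no reset: what is moved stays moved. The work goes in short steps, Python scripts to look and compute and a shell command to move; the robot and the scene stay as the last step left them, time stands still between calls to the robot, and variables do not carry over. Pictures are saved under pics/ and viewed, about 8 in all and at most 12, crops included, and the job is handed in when it is done.

```bash
mkdir -p pics; cat > h.py <<'E'
import numpy as np, cv2
from plant import robot
from scipy.spatial.transform import Rotation as Ro
def snap(n,f):
    s=robot.read_state(); c=robot.read_camera(n); cv2.imwrite('pics/'+f+'.png',c['image'])
    np.savez('pics/'+f+'.npz',p=s['tool_pos'],o=s['orientation'],**{k:v for k,v in c.items()})
    return c
def ray(f,u,v):
    c=np.load('pics/'+f+'.npz'); d=np.linalg.inv(c['K'])@[u,v,1]
    if 'R' in c: return -c['R'].T@c['t'], c['R'].T@d
    T=c['tool_from_camera']; R=Ro.from_rotvec(c['o']).as_matrix()
    return R@T[:3,3]+c['p'], R@T[:3,:3]@d
def at(f,u,v,z):
    o,d=ray(f,u,v); return o+d*(z-o[2])/d[2]
def proj(f,X):
    c=np.load('pics/'+f+'.npz'); X=np.asarray(X,float)
    if 'R' in c: p=c['R']@X+c['t']
    else:
        R=Ro.from_rotvec(c['o']).as_matrix(); T=c['tool_from_camera']
        p=T[:3,:3].T@(R.T@(X-c['p'])-T[:3,3])
    p=c['K']@p; return p[:2]/p[2]
def st():
    s=robot.read_state(); R=Ro.from_rotvec(s['orientation']).as_matrix()
    print('t',s['t'],'p',np.round(s['tool_pos'],4),'F',np.round(s['force'],1),'op',s['opening'],'q',np.round(s['q'],2)); print(np.round(R,3)); return s,R
def go(X,R2=None):
    "shift in tool axes cm to X, and turn rotvec deg"
    s=robot.read_state(); R=Ro.from_rotvec(s['orientation']).as_matrix()
    print('shift cm',np.round(R.T@(np.asarray(X)-s['tool_pos'])*100,2))
    if R2 is not None: print('turn deg',np.round(np.degrees(Ro.from_matrix(R.T@R2).as_rotvec()),2))
E
python3 - <<'E'
from h import *
st()
a=snap('top','top0')['image'];b=snap('scene','scene0')['image']
E
```

```text
t 0.0 p [ 0.2422 -0.5483  0.2176] F [-0.3  0.6  0.7] op 0.09290649667750893 q [-1.24  0.13  1.49  0.    1.52 -0.09]
[[ 0.915  0.404 -0.001]
 [ 0.404 -0.915  0.002]
 [ 0.    -0.002 -1.   ]]
```

View pics/top0.png

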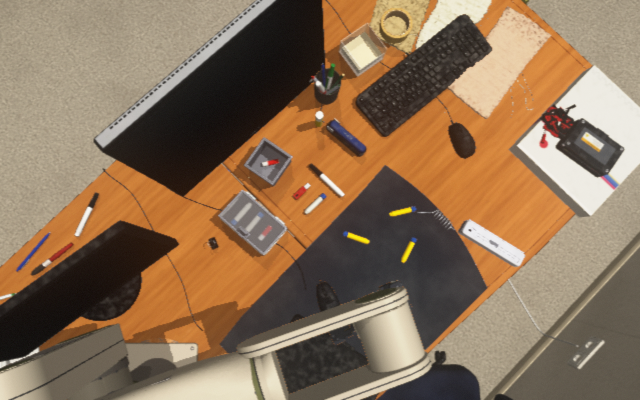

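View pics/scene0.png

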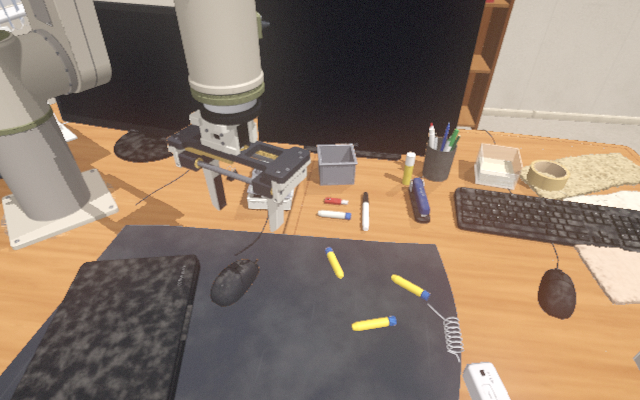

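Top view: the case is at about (253,222), the tub at (268,163), the red stick at (302,191) and the felt pen at (327,180). The spare tube candidates are the pale tube with a blue cap at (315,204) and the yellow ones at (402,211), (357,238) and (409,250). The pale one behind the case fits. I'll confirm that in an enlarged crop.

```bash
python3 - <<'E'
from h import *
a=cv2.imread('pics/top0.png')[135:260,195:355]
cv2.imwrite('pics/crop0.png',cv2.resize(a,None,fx=4.8,fy=4.8,interpolation=cv2.INTER_CUBIC))
for u,v,z in [(253,222,.043),(268,163,.07),(315,204,.017),(302,191,.009)]: print(at('top0',u,v,z))
o,_=ray('top0',1,1);print(o)
E
```

```text
[ 0.44876789 -0.26284776  0.043     ]
[ 0.61397907 -0.30482088  0.07      ]
[ 0.50404846 -0.43915496  0.017     ]
[ 0.54279933 -0.40082956  0.009     ]
[ 0.38259904 -0.41061855  1.35734014]
```

View pics/crop0.png

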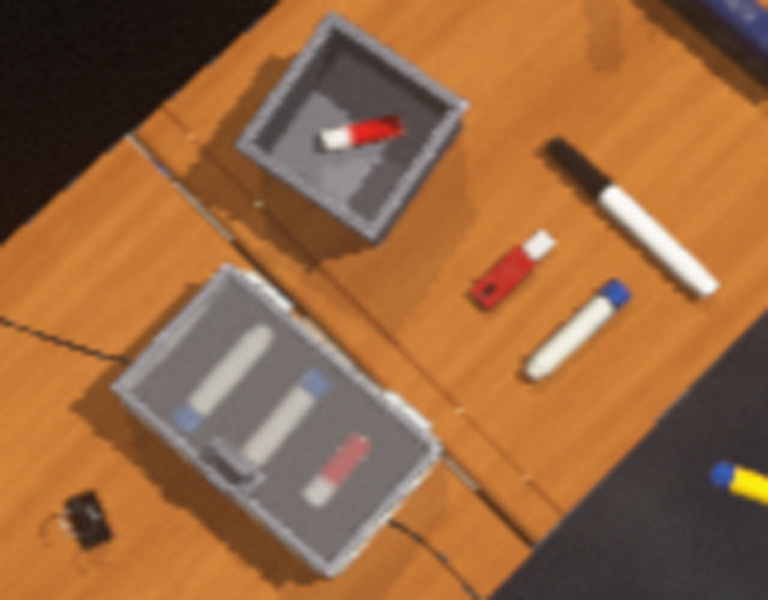

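The crop confirms it. The pale tube with the blue cap lies at crop (578,330), with its cap at (615,293). The battery is red and white and sits in the case's right-hand bay at (336,470). The lid tab is at (233,462), and the clip stands left of the case.

```bash
python3 - <<'E'
from h import *
f=lambda x,y,z:at('top0',195+x/4.8-.4,135+y/4.8-.4,z)
P={k:f(*v) for k,v in dict(BL=(230,267,.043),BR=(437,447,.043),FR=(330,574,.043),FL=(113,387,.043),tab=(236,452,.062),tabfoot=(232,478,.045),
 capend=(624,286,.0085),tail=(530,376,.0085),bat1=(364,438,.0185),bat2=(308,502,.0185),tubA=(332,14,.07),tubB=(466,104,.07),tubC=(376,243,.07),tubD=(238,145,.07),ta1=(268,328,.02),ta2=(180,425,.02),tb1=(322,375,.02),tb2=(250,465,.02),stick1=(482,305,.009),clip=(88,520,.03)).items()}
for k,v in P.items(): print(k,np.round(v,4))
n=lambda a,b:(np.linalg.norm(P[a]-P[b]).round(4),np.degrees(np.arctan2(*(P[a]-P[b])[1::-1])).round(1))
print('w',n('BL','BR'),n('FL','FR'),'d',n('BL','FL'),n('BR','FR'),'tube',n('capend','tail'),'bat',n('bat1','bat2'),'ta',n('ta1','ta2'),n('tb1','tb2'),'tub',n('tubA','tubB'),n('tubB','tubC'))
print('case c',sum(P[k] for k in['BL','BR','FR','FL'])/4,'tub c',sum(P['tub'+k] for k in 'ABCD')/4,'tube',(P['capend']+P['tail'])/2,'bat',(P['bat1']+P['bat2'])/2)
E
```

```text
BL [ 0.5393 -0.2313  0.043 ]
BR [ 0.4332 -0.3556  0.043 ]
FR [ 0.3581 -0.2937  0.043 ]
FL [ 0.4672 -0.1639  0.043 ]
tab [ 0.4287 -0.2396  0.062 ]
tabfoot [ 0.414  -0.2354  0.045 ]
capend [ 0.5341 -0.4674  0.0085]
tail [ 0.4783 -0.4103  0.0085]
bat1 [ 0.4393 -0.3106  0.0185]
bat2 [ 0.4005 -0.2776  0.0185]
tubA [ 0.6868 -0.2917  0.07  ]
tubB [ 0.634  -0.3712  0.07  ]
tubC [ 0.5511 -0.3196  0.07  ]
tubD [ 0.6081 -0.2381  0.07  ]
ta1 [ 0.5052 -0.2518  0.02  ]
ta2 [ 0.4462 -0.2002  0.02  ]
tb1 [ 0.477  -0.2848  0.02  ]
tb2 [ 0.4224 -0.2426  0.02  ]
stick1 [ 0.5215 -0.3806  0.009 ]
clip [ 0.3888 -0.1487  0.03  ]
w (np.float64(0.1634), np.float64(49.5)) (np.float64(0.1696), np.float64(49.9)) d (np.float64(0.0987), np.float64(-43.1)) (np.float64(0.0974), np.float64(-39.5)) tube (np.float64(0.0798), np.float64(-45.7)) bat (np.float64(0.0508), np.float64(-40.4)) ta (np.float64(0.0784), np.float64(-41.1)) (np.float64(0.069), np.float64(-37.7)) tub (np.float64(0.0955), np.float64(56.4)) (np.float64(0.0977), np.float64(-31.9))
case c [ 0.44945284 -0.26113138  0.043     ] tub c [ 0.61997937 -0.3051708   0.07      ] tube [ 0.5061829  -0.43883279  0.0085    ] bat [ 0.4198993  -0.29409192  0.0185    ]
```

```bash
python3 -m inch '[[[0,0,-4,0,0,0,-1],[0,0,-4,0,0,0,-1],[3.8,-2.2,0,0,0,0,-1],[3.8,-2.2,0,0,0,0,-1],[3.8,-2.2,0,0,0,0,-1]]]'
python3 -m inch '[[[3.8,-2.2,0,0,0,0,0],[3.8,-2.2,0,0,0,0,0],[3.8,-2.2,0,0,0,0,0],[3.8,-2.2,0,0,0,0,0],[3.8,-2.2,0,0,0,0,0]]]'
python3 -m inch '[[[0,0,0,0,0,8.1,0],[0,0,0,0,0,8.1,0],[0,0,0,0,0,8.1,0],[0,0,0,0,0,8.1,0]]]'
python3 -m inch '[[[0,0,0,0,0,8.1,0],[0,0,0,0,0,8.1,0],[0,0,0,0,0,8.1,0],[0,0,0,0,0,8.1,0],[0,0,0,0,0,0,0]]]'
python3 - <<'E'
from h import *
st(); im=snap('wrist','w1')['image']
c=np.load('pics/w1.npz');print(c['tool_from_camera'],c['K'])
E
```

```text
t: 0.6
tool_pos: [0.3204, -0.4413, 0.2985]
orientation: [-3.074, -0.647, -0.0]
force: [1.5, -0.6, 0.2]
opening: 0.0931
t: 1.1
tool_pos: [0.45, -0.2633, 0.2983]
orientation: [-3.074, -0.648, 0.001]
force: [1.2, 0.3, 0.1]
opening: 0.0577
t: 1.5
tool_pos: [0.4493, -0.2647, 0.2981]
orientation: [-3.132, 0.243, 0.001]
force: [0.3, -0.2, 0.1]
opening: 0.046
t: 2.0
tool_pos: [0.4492, -0.2649, 0.2982]
orientation: [-2.941, 1.103, 0.001]
force: [0.5, 0.0, 0.8]
opening: 0.0465
t 2.0 p [ 0.4492 -0.2649  0.2982] F [0.5 0.  0.8] op 0.04647214034410162 q [-0.63 -0.1   1.58  0.    1.67  1.66]
[[ 0.753 -0.658 -0.001]
 [-0.658 -0.753  0.001]
 [-0.001  0.    -1.   ]]
[[ 1.36460997e-04 -9.67464408e-01 -2.53007114e-01  6.99498136e-02]
 [ 9.99999833e-01  2.74022294e-04 -5.08467291e-04  1.01634954e-03]
 [ 5.61253597e-04 -2.53007003e-01  9.67464284e-01 -1.65629652e-01]
 [ 0.00000000e+00  0.00000000e+00  0.00000000e+00  1.00000000e+00]] [[345.81298278   0.         316.67160368]
 [  0.         345.81298278 197.45738791]
 [  0.           0.           1.        ]]
```

View pics/w1.png

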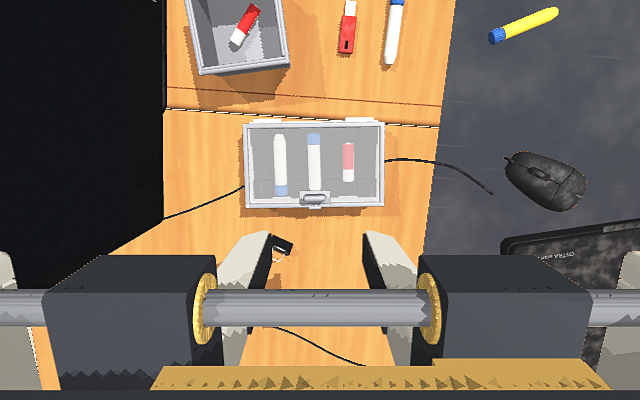

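The wrist view shows the case corners at (246,125), (383,121), (384,206) and (247,211), and the tab at (314,198). The battery is at (348,162), in the -y bay, and the clip is at (282,247).

```bash
python3 - <<'E'
from h import *
f=lambda u,v,z:at('w1',u,v,z)
P={k:f(*v) for k,v in dict(BL=(244.5,125.5,.043),BR=(382.5,121.5,.043),FR=(384,206.5,.043),FL=(247,212.5,.043),tabL=(300,198,.06),tabR=(330,197,.06),bat1=(347.5,142,.0185),bat2=(349,182,.0185)).items()}
for k,v in P.items(): print(k,np.round(v,4))
n=lambda a,b:(np.linalg.norm(P[a]-P[b]).round(4),np.degrees(np.arctan2(*(P[a]-P[b])[1::-1])).round(1))
print('w',n('BL','BR'),n('FL','FR'),'d',n('BL','FL'),n('BR','FR'),'bat',n('bat1','bat2'),n('tabL','tabR'))
C=sum(P[k] for k in['BL','BR','FR','FL'])/4; print(C)
a=np.radians(-41); Rc=np.array([[np.cos(a),-np.sin(a),0],[np.sin(a),np.cos(a),0],[0,0,1]])
for k in P: print(k, np.round(Rc.T@(P[k]-[C[0],C[1],0]),4))
i=cv2.imread('pics/w1.png')[100:240,225:405]; cv2.imwrite('pics/c1.png',cv2.resize(i,None,fx=4.4,fy=4.2,interpolation=cv2.INTER_CUBIC))
E
```

```text
BL [ 0.5417 -0.2325  0.043 ]
BR [ 0.4372 -0.3594  0.043 ]
FR [ 0.3533 -0.2955  0.043 ]
FL [ 0.4616 -0.1592  0.043 ]
tabL [ 0.4344 -0.2264  0.06  ]
tabR [ 0.4115 -0.2545  0.06  ]
bat1 [ 0.4427 -0.3126  0.0185]
bat2 [ 0.4013 -0.2807  0.0185]
w (np.float64(0.1644), np.float64(50.5)) (np.float64(0.1741), np.float64(51.5)) d (np.float64(0.1086), np.float64(-42.5)) (np.float64(0.1055), np.float64(-37.3)) bat (np.float64(0.0523), np.float64(-37.6)) (np.float64(0.0362), np.float64(50.9))
[ 0.4484659  -0.26165283  0.043     ]
BL [0.0513 0.0832 0.043 ]
BR [ 0.0556 -0.0812  0.043 ]
FR [-0.0496 -0.088   0.043 ]
FL [-0.0573  0.086   0.043 ]
tabL [-0.0338  0.0174  0.06  ]
tabR [-0.0326 -0.0188  0.06  ]
bat1 [ 0.0291 -0.0422  0.0185]
bat2 [-0.0231 -0.0453  0.0185]
```

View pics/c1.png

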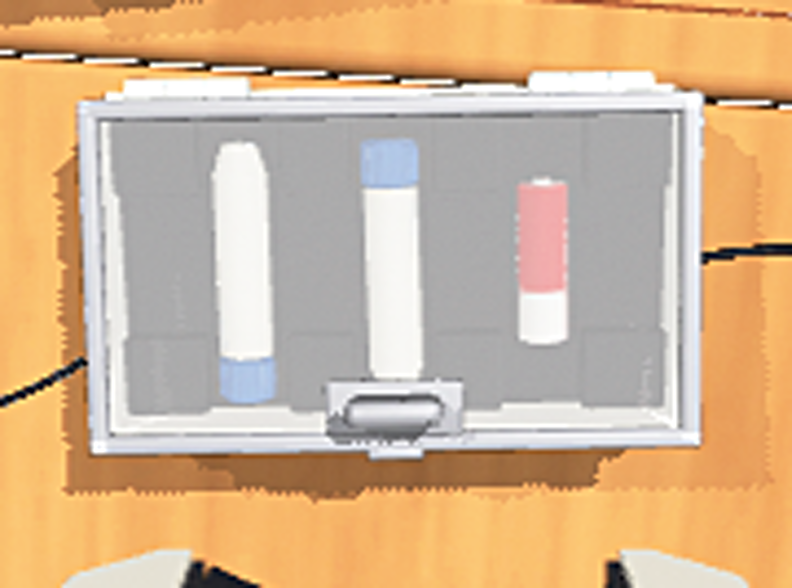

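```bash
cat > fit.py <<'E'
from h import *
from scipy.optimize import least_squares
def pts(p):
    x,y,a,l=p; c,s=np.cos(a),np.sin(a); R=np.array([[c,-s,0],[s,c,0],[0,0,1]])
    def lid(u,w,h): return R@[.051-u*np.cos(l)+h*np.sin(l),w,.038+u*np.sin(l)+h*np.cos(l)]+[x,y,0]
    return [lid(0,.085,.005),lid(0,-.085,.005),lid(.102,-.085,.005),lid(.102,.085,.005),lid(.091,0,.025),R@[0,-.044,.0185]+[x,y,0]], lid(.091,0,.016)
g=lambda x,y:(225+x/4.4-.4,100+y/4.2-.4); h=lambda x,y:(195+x/4.8-.4,135+y/4.8-.4)
W=[g(78,101),g(703,93),g(700,444),g(92,453),g(395,408),g(543,262)]
T=[h(230,267),h(440,447),h(330,574),h(113,387),h(237,452),h(336,470)]
def r(p): 
    P=pts(p)[0]
    return np.concatenate([np.r_[proj('w1',P[i])-W[i],(proj('top0',P[i])-T[i])*1] for i in range(6)])
s=least_squares(r,[.449,-.262,-.71,.1],x_scale=[.01,.01,.02,.05])
if __name__=='__main__':
    print(s.x,np.degrees(s.x[2:]),'tab',pts(s.x)[1]); print(np.round(s.fun.reshape(6,4),1))
    t=pts(s.x)[1]; a=s.x[2]; R2=np.array([[np.cos(a),np.sin(a),0],[np.sin(a),-np.cos(a),0],[0,0,-1]])
    st(); go(t,R2)
E
python3 fit.py
```

```text
[ 0.45133362 -0.26357606 -0.70382344  0.164094  ] [-40.32611253   9.40189361] tab [ 0.42376327 -0.24017309  0.0686507 ]
[[-0.3 -0.7  0.4 -2.3]
 [ 0.5 -0.8  1.6 -0.9]
 [ 0.7  0.9  0.6 -0.3]
 [-0.7  0.5  0.1 -1.1]
 [-0.1  3.  -0.4  1.2]
 [ 0.1 -0.4  1.1 -1. ]]
t 2.05 p [ 0.4492 -0.2649  0.2982] F [ 0.3 -0.8 -0.5] op 0.04666982954291117 q [-0.63 -0.1   1.58  0.    1.67  1.65]
[[ 0.757 -0.653 -0.001]
 [-0.653 -0.757  0.   ]
 [-0.001  0.    -1.   ]]
shift cm [-3.53 -0.21 22.96]
turn deg [ 0.    0.04 -0.48]
```

```bash
python3 -m inch '[[[-1.1,-0.1,4,0,0,0,0],[-1.1,-0.1,4,0,0,0,0],[-1.1,0,4,0,0,0,0],[0,0,4,0,0,0,0],[0,0,3,0,0,0,0]]]' 15
python3 -m inch '[[[0,0,2,0,0,0,0],[0,0,1.1,0,0,0,0],[0,0,1,0,0,0,0],[0,0,0,0,0,0,0]]]'
python3 -c "
from h import *
st();snap('wrist','w2')"
```

```text
t: 2.55
tool_pos: [0.4245, -0.2409, 0.1058]
orientation: [-2.945, 1.092, 0.004]
force: [-0.3, 0.2, 1.5]
opening: 0.0467
t: 2.95
tool_pos: [0.4254, -0.2417, 0.0669]
orientation: [-2.943, 1.098, 0.002]
force: [0.3, -0.4, -0.6]
opening: 0.0464
t 2.95 p [ 0.4254 -0.2417  0.0669] F [ 0.3 -0.4 -0.6] op 0.04638164794862067 q [-0.62 -0.04  1.95  0.    1.23  1.66]
[[ 0.756 -0.655 -0.001]
 [-0.655 -0.756  0.001]
 [-0.001  0.    -1.   ]]
```

View pics/w2.png

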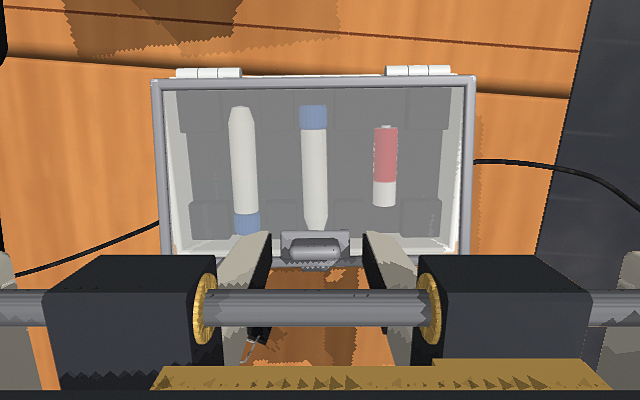

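The tab is at (315,250), between the fingertips at (268,238) and (368,238). I'll close on it.

```bash
python3 -m inch '[[[0,0,0,0,0,0,1],[0,0,0,0,0,0,1],[0,0,0,0,0,0,1],[0,0,0,0,0,0,1],[0,0,0,0,0,0,1]]]' 15
python3 - <<'E'
from h import *
from fit import s
st()
# arc: shifts in case frame (tool x = case x; tool z = -z) 
u,h=.091,.016
f=lambda l:np.array([.051-u*np.cos(l)+h*np.sin(l),.038+u*np.sin(l)+h*np.cos(l)])
L=np.r_[.164,np.arange(.3,1.76,.145)]
for a,b in zip(L,L[1:]): d=(f(b)-f(a))*100; print(round(b,2),'x %.2f z %.2f'%(d[0],-d[1]))
E
```

```text
t: 3.5
tool_pos: [0.4268, -0.2416, 0.0683]
orientation: [-2.942, 1.099, -0.003]
force: [4.6, 3.7, -0.5]
opening: 0.0255
t 3.5 p [ 0.4268 -0.2416  0.0683] F [ 4.6  3.7 -0.5] op 0.025530357718831633 q [-0.62 -0.04  1.95  0.    1.23  1.66]
[[ 0.755 -0.656  0.002]
 [-0.656 -0.755  0.   ]
 [ 0.001 -0.002 -1.   ]]
0.3 x 0.50 z -1.15
0.44 x 0.70 z -1.14
0.59 x 0.85 z -1.03
0.73 x 0.99 z -0.90
0.88 x 1.11 z -0.74
1.02 x 1.21 z -0.58
1.17 x 1.28 z -0.39
1.31 x 1.32 z -0.21
1.46 x 1.34 z -0.01
1.6 x 1.33 z 0.18
1.75 x 1.29 z 0.37
```

```bash
python3 -m inch '[[[0.25,0,-0.6,0,0,0,1],[0.25,0,-0.6,0,0,0,1],[0.35,0,-0.6,0,0,0,1],[0.35,0,-0.55,0,0,0,1],[0,0,0,0,0,0,1]]]'
python3 -m inch '[[[0.85,0,-1.03,0,0,0,1],[1,0,-0.9,0,0,0,1],[0,0,0,0,0,0,1]]]'
python3 -c "
from h import *
st();snap('scene','s2')
i=cv2.imread('pics/s2.png')[120:260,150:380]; cv2.imwrite('pics/s2c.png',cv2.resize(i,None,fx=3.4,fy=3.4))"
```

```text
t: 4.0
tool_pos: [0.4363, -0.2497, 0.0921]
orientation: [-2.942, 1.099, -0.004]
force: [5.6, 2.8, -2.2]
opening: 0.0254
t: 4.3
tool_pos: [0.4508, -0.262, 0.1116]
orientation: [-2.942, 1.099, -0.005]
force: [5.1, 3.6, -0.5]
opening: 0.0258
t 4.3 p [ 0.4508 -0.262   0.1116] F [ 5.1  3.6 -0.5] op 0.02583186565603702 q [-0.63 -0.01  1.83  0.    1.32  1.66]
[[ 0.755 -0.655  0.003]
 [-0.655 -0.755  0.   ]
 [ 0.002 -0.002 -1.   ]]
```

View pics/s2c.png

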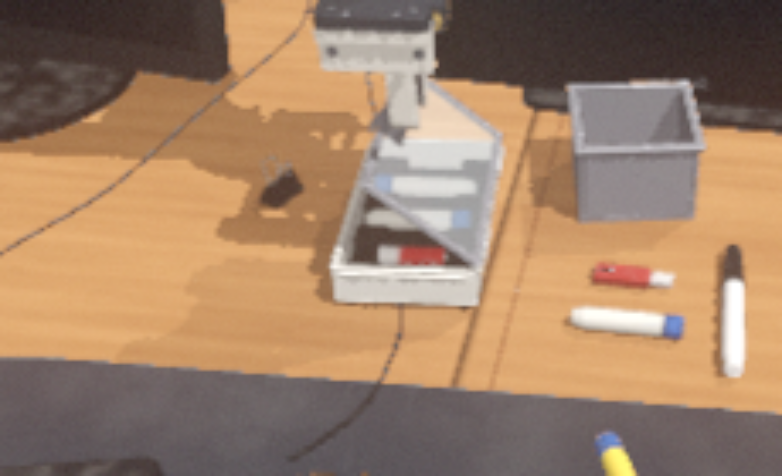

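The lid is rising with the grip, at about 40°. I'll carry on along the arc.

```bash
python3 -m inch '[[[1.11,0,-0.74,0,0,0,1],[1.21,0,-0.58,0,0,0,1],[0,0,0,0,0,0,1]]]'
python3 -m inch '[[[1.28,0,-0.39,0,0,0,1],[1.32,0,-0.21,0,0,0,1],[0,0,0,0,0,0,1]]]'
python3 -m inch '[[[1.34,0,0,0,0,0,1],[1.33,0,0.18,0,0,0,1],[1.29,0,0.37,0,0,0,1],[0,0,0,0,0,0,1]]]'
python3 -c "
from h import *
from fit import s
S,R=st();print('case-frame',R.T@(S['tool_pos']-[s.x[0],s.x[1],0]),'hinge x .051')
snap('scene','s3')
i=cv2.imread('pics/s3.png')[120:260,150:380]; cv2.imwrite('pics/s3c.png',cv2.resize(i,None,fx=3.4,fy=3.4))"
```

```text
t: 4.65
tool_pos: [0.4681, -0.2766, 0.1239]
orientation: [-2.941, 1.098, -0.003]
force: [5.6, 6.5, -0.7]
opening: 0.0258
t: 4.95
tool_pos: [0.4877, -0.2932, 0.1296]
orientation: [-2.941, 1.098, -0.002]
force: [6.4, 6.5, -0.8]
opening: 0.0257
t: 5.35
tool_pos: [0.5184, -0.3193, 0.1245]
orientation: [-2.941, 1.097, -0.004]
force: [7.4, 7.3, 1.3]
opening: 0.0258
t 5.35 p [ 0.5184 -0.3193  0.1245] F [7.4 7.3 1.3] op 0.025821531403710723 q [-0.64  0.21  1.57  0.    1.36  1.65]
[[ 0.756 -0.655  0.004]
 [-0.655 -0.756  0.002]
 [ 0.002 -0.004 -1.   ]]
case-frame [ 0.08738814 -0.00231612 -0.12438318] hinge x .051
```

View pics/s3c.png

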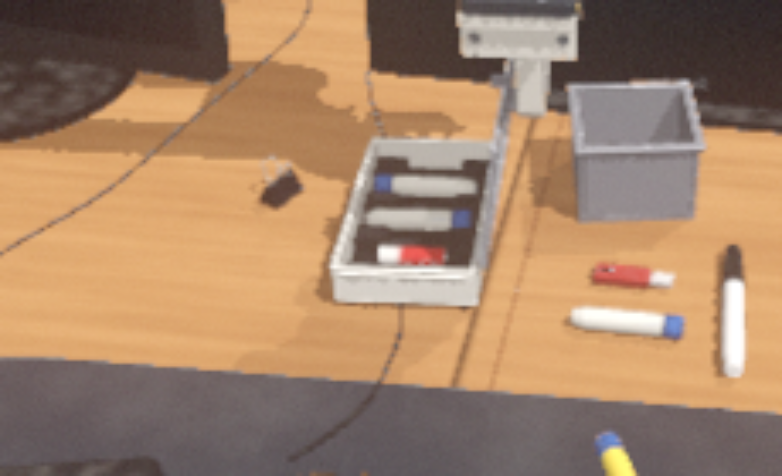

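The lid is open past upright, resting at about 1.75 rad. I'll release it and raise the tool.

```bash
python3 -m inch '[[[0,0,0,0,0,0,0],[0,0,0,0,0,0,0],[0,0,0,0,0,0,0],[0,0,-1,0,0,0,0],[0,0,-4,0,0,0,0]]]'
python3 -m inch '[[[0,0,-4,0,0,0,0.44],[-3.5,1.7,-2,0,0,0,0.44],[-3.5,1.7,0,0,0,0,0.44],[-1.5,0.7,0,0,0,0,0.44],[0,0,0,0,0,0,0.44]]]'
python3 - <<'E'
from h import *
from fit import s
S,R=st(); x,y,a,_=s.x
Rc=np.array([[np.cos(a),-np.sin(a),0],[np.sin(a),np.cos(a),0],[0,0,1]])
R2=Rc@np.diag([1,-1,-1]); B=Rc@[0,-.044,.0135]+[x,y,0]; go(B,R2)
snap('wrist','w3')
for z in (.0185,): print(proj('w3',B+[0,0,.005]))
im=cv2.imread('pics/w3.png'); cv2.circle(im,tuple(int(v) for v in proj('w3',B+[0,0,.005])),3,(0,255,0),1); cv2.imwrite('pics/w3m.png',im)
E
```

```text
t: 5.9
tool_pos: [0.5128, -0.3183, 0.1698]
orientation: [-2.94, 1.099, 0.015]
force: [-0.2, -0.0, -0.5]
opening: 0.0464
t: 6.4
tool_pos: [0.4235, -0.2955, 0.2356]
orientation: [2.941, -1.101, 0.002]
force: [0.2, -1.1, -0.2]
opening: 0.0263
t 6.4 p [ 0.4235 -0.2955  0.2356] F [ 0.2 -1.1 -0.2] op 0.02627024081115743 q [-0.71 -0.11  1.7  -0.    1.55  1.58]
[[ 0.754 -0.657  0.001]
 [-0.657 -0.754 -0.001]
 [ 0.002  0.    -1.   ]]
shift cm [ 0.03  0.16 22.21]
turn deg [ 0.02 -0.09 -0.72]
[317.34908211 171.20998796]
```

View pics/w3m.png

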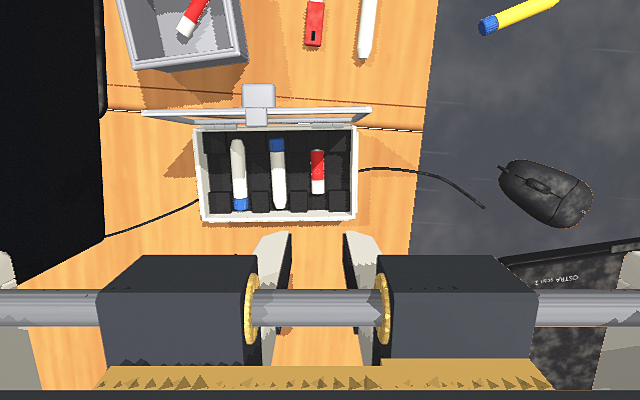

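The marker sits on the battery's centre at (317,171), and the lid stays open. I'll go down and grasp the battery.

```bash
python3 -m inch '[[[0,0.16,4,0,0,-0.7,0.44],[0,0,4,0,0,0,0.44],[0,0,4,0,0,0,0.44],[0,0,4,0,0,0,0.44],[0,0,2,0,0,0,0.44]]]' 12
python3 -m inch '[[[0,0,1.5,0,0,0,0.44],[0,0,1.5,0,0,0,0.44],[0,0,1.1,0,0,0,0.44],[0,0,0,0,0,0,0.44]]]'
python3 -m inch '[[[0,0,0,0,0,0,1],[0,0,0,0,0,0,1],[0,0,0,0,0,0,1],[0,0,0,0,0,0,1],[0,0,0,0,0,0,1]]]'
python3 -m inch '[[[0,0,-1,0,0,0,1],[0,0,-2,0,0,0,1],[0,0,-4,0,0,0,1],[0,0,-4,0,0,0,1],[0,0,0,0,0,0,1]]]'
```

```text
t: 6.95
tool_pos: [0.4226, -0.2952, 0.0501]
orientation: [-2.948, 1.081, 0.007]
force: [-0.3, 0.9, -0.6]
opening: 0.0258
t: 7.35
tool_pos: [0.4239, -0.2967, 0.0125]
orientation: [-2.949, 1.082, 0.0]
force: [-0.3, 0.3, 0.8]
opening: 0.0262
t: 7.85
tool_pos: [0.4244, -0.2971, 0.0141]
orientation: [2.949, -1.081, 0.003]
force: [-1.2, 0.9, 5.6]
opening: 0.0142
t: 8.35
tool_pos: [0.4269, -0.2993, 0.1303]
orientation: [2.946, -1.08, 0.016]
force: [0.4, -1.6, 0.1]
opening: 0.0142
```

```bash
python3 - <<'E'
from h import *
S,R=st()
for z in (0,.1,.15,.2):
    a=at('top0',185,195,z);b=at('top0',325,72,z); d=(b-a)[:2]/np.linalg.norm((b-a)[:2]); n=np.array([-d[1],d[0]])
    c=np.array([.62,-.305]); 
    print(z,a.round(3),b.round(3),'ctr dist',n@(c-a[:2]),'yaw',np.degrees(np.arctan2(d[1],d[0])),'corners',[round(float(n@(c+R[:2,1]*i*.094+R[:2,0]*j*.0375-a[:2])),3) for i in(-1,1) for j in (-1,1)])
go([.62,-.305,.20])
E
```

```text
t 8.35 p [ 0.4269 -0.2993  0.1303] F [ 0.4 -1.6  0.1] op 0.01415545409267947 q [-0.71 -0.03  1.82  0.    1.34  1.56]
[[ 0.763 -0.646  0.008]
 [-0.646 -0.763 -0.007]
 [ 0.011  0.    -1.   ]]
0 [ 0.529 -0.058  0.   ] [ 0.908 -0.467  0.   ] ctr dist -0.10113387718717627 yaw -47.19111510525893 corners [-0.012, -0.003, -0.199, -0.19]
0.1 [ 0.518 -0.084  0.1  ] [ 0.869 -0.463  0.1  ] ctr dist -0.07556396672114031 yaw -47.19111510525894 corners [0.013, 0.022, -0.173, -0.164]
0.15 [ 0.513 -0.097  0.15 ] [ 0.85  -0.461  0.15 ] ctr dist -0.06277901148812237 yaw -47.191115105258945 corners [0.026, 0.035, -0.161, -0.152]
0.2 [ 0.507 -0.11   0.2  ] [ 0.831 -0.459  0.2  ] ctr dist -0.049994056255104405 yaw -47.19111510525894 corners [0.039, 0.048, -0.148, -0.139]
shift cm [ 15.18 -12.04  -6.81]
```

```bash
python3 - <<'E'
from h import *
L={'top0':((195,185),(253.3,135)),'w1':((165,5),(163,185)),'w3':((98,5),(105,225)),'scene0':((306,149),(371,157)),'s2':((150+535/3.4,120+105/3.4),(150+700/3.4,120+122/3.4))}
c=np.array([.62,-.305])
for k,(p,q) in L.items():
  for z in (0,.03,.06,.1,.15):
    a=at(k,*p,z);b=at(k,*q,z);d=(b-a)[:2]/np.linalg.norm((b-a)[:2]); n=np.array([-d[1],d[0]]); print(k,z,'dist',round(float(n@(c-a[:2])),3),'yaw',np.degrees(np.arctan2(d[1],d[0])).round(1))
im=cv2.imread('pics/scene0.png')[60:220,80:420]; cv2.imwrite('pics/s0c.png',cv2.resize(im,None,fx=2.35,fy=2.35))
E
```

```text
top0 0 dist -0.101 yaw -47.9
top0 0.03 dist -0.094 yaw -47.9
top0 0.06 dist -0.086 yaw -47.9
top0 0.1 dist -0.076 yaw -47.9
top0 0.15 dist -0.063 yaw -47.9
w1 0 dist 0.104 yaw 131.8
w1 0.03 dist 0.091 yaw 131.8
w1 0.06 dist 0.079 yaw 131.8
w1 0.1 dist 0.062 yaw 131.8
w1 0.15 dist 0.04 yaw 131.8
w3 0 dist 0.108 yaw 131.9
w3 0.03 dist 0.09 yaw 131.9
w3 0.06 dist 0.072 yaw 131.9
w3 0.1 dist 0.048 yaw 131.9
w3 0.15 dist 0.018 yaw 131.9
scene0 0 dist -0.116 yaw -50.2
scene0 0.03 dist -0.067 yaw -50.2
scene0 0.06 dist -0.019 yaw -50.2
scene0 0.1 dist 0.045 yaw -50.2
scene0 0.15 dist 0.125 yaw -50.2
s2 0 dist -0.11 yaw -48.0
s2 0.03 dist -0.062 yaw -48.0
s2 0.06 dist -0.013 yaw -48.0
s2 0.1 dist 0.051 yaw -48.0
s2 0.15 dist 0.131 yaw -48.0
```

View pics/s0c.png

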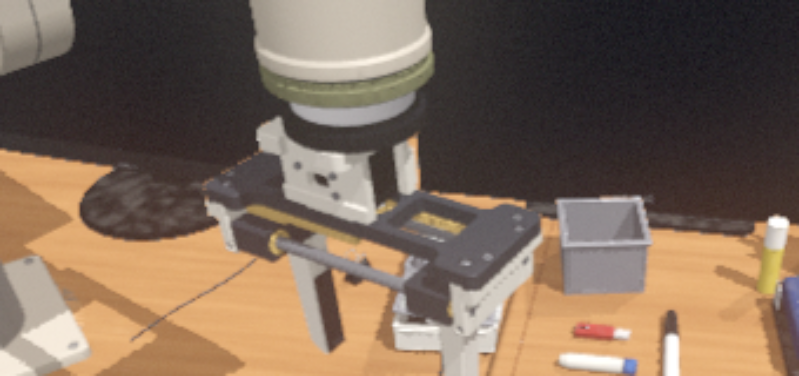

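The black edge agrees in four views as the foot of the screen at desk level, about 105 mm beyond the tub centre. I'll turn the gripper so its long body lies parallel to the screen before lowering.

```bash
python3 -m inch '[[[0,0,-4,0,0,0,1],[0,0,-3,0,0,0,1],[0,0,0,0,0,-8.5,1],[0,0,0,0,0,-8.5,1],[0,0,0,0,0,-8.5,1]]]'
python3 -m inch '[[[0,0,0,0,0,-8.5,1],[0,0,0,0,0,-8.5,1],[0,0,0,0,0,-8.5,1],[0,0,0,0,0,-8.5,1],[0,0,0,0,0,-8.5,1]]]'
python3 -m inch '[[[0,0,0,0,0,-8.5,1],[0,0,0,0,0,-8.5,1],[0,0,0,0,0,-8.5,1],[0,0,0,0,0,0,1]]]'
python3 -c "
from h import *
st();go([.62,-.305,.045])"
```

```text
t: 8.85
tool_pos: [0.4236, -0.2964, 0.1933]
orientation: [3.117, -0.395, 0.0]
force: [0.2, 0.8, -0.3]
opening: 0.0142
t: 9.35
tool_pos: [0.4234, -0.2963, 0.1928]
orientation: [-3.047, -0.762, 0.001]
force: [0.2, 0.6, -1.1]
opening: 0.0143
t: 9.75
tool_pos: [0.4234, -0.2963, 0.1928]
orientation: [-2.806, -1.41, 0.0]
force: [0.3, -0.7, 0.2]
opening: 0.0144
t 9.75 p [ 0.4234 -0.2963  0.1928] F [ 0.3 -0.7  0.2] op 0.014390409421190395 q [-0.71 -0.08  1.75  0.    1.47 -0.07]
[[ 0.597  0.802 -0.001]
 [ 0.802 -0.597  0.001]
 [ 0.    -0.001 -1.   ]]
shift cm [11.03 16.3  14.77]
```

```bash
python3 -m inch '[[[2.2,3.26,0,0,0,0,1],[2.2,3.26,0,0,0,0,1],[2.2,3.26,0,0,0,0,1],[2.2,3.26,0,0,0,0,1],[2.2,3.26,0,0,0,0,1]]]'
python3 -m inch '[[[0,0,0,0,0,0,1],[0,0,0,0,0,0,1]]]'
python3 - <<'E'
from h import *
snap('wrist','w4');st();go([.62,-.305,.045])
im=cv2.imread('pics/w4.png'); im2=cv2.imread('pics/top0.png')
c=snap('top','top4')['image'][100:260,195:355]
out=np.hstack([cv2.resize(im,(480,300)),cv2.resize(c,(300,300))]); cv2.imwrite('pics/m4.png',out)
E
```

```text
t: 10.25
tool_pos: [0.6215, -0.3059, 0.1927]
orientation: [-2.812, -1.4, 0.001]
force: [1.0, -1.1, 0.8]
opening: 0.0145
t: 10.45
tool_pos: [0.62, -0.3056, 0.1914]
orientation: [-2.809, -1.403, 0.003]
force: [0.1, 0.5, -0.3]
opening: 0.0143
t 10.5 p [ 0.6196 -0.3059  0.1924] F [-0.3  0.8  0.1] op 0.014019255737472603 q [-0.53  0.39  1.23 -0.    1.52  0.11]
[[ 0.601  0.799 -0.001]
 [ 0.799 -0.601  0.001]
 [-0.    -0.001 -1.   ]]
shift cm [ 0.1   0.   14.74]
```

View pics/m4.png

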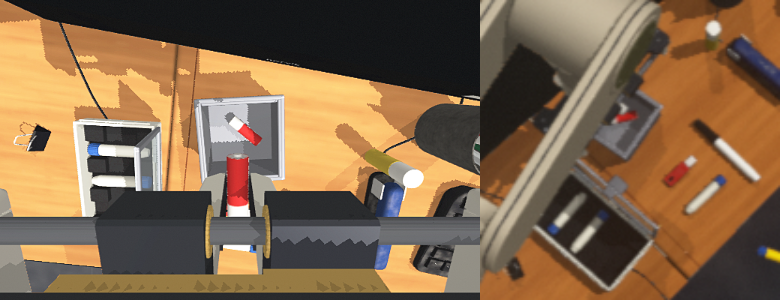

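The wrist view shows the battery held over the tub. The tub rim corners are at panel (197,101), (283,95), (285,178) and (203,180). I'll check the centre with these.

```bash
python3 - <<'E'
from h import *
P=[at('w4',u/.75,v/.75,.07) for u,v in((197,101),(283,95),(285,178),(203,180))]
print(np.round(P,3)); C=np.mean(P,0);print(C,[np.linalg.norm(P[i]-P[i-1]).round(3) for i in range(4)])
E
```

```text
[[ 0.613 -0.241  0.07 ]
 [ 0.691 -0.292  0.07 ]
 [ 0.639 -0.373  0.07 ]
 [ 0.56  -0.317  0.07 ]]
[ 0.6257853  -0.30583303  0.07      ] [np.float64(0.092), np.float64(0.094), np.float64(0.096), np.float64(0.097)]
```

```bash
python3 -m inch '[[[0.2,0.3,4,0,0,0,1],[0,0,4,0,0,0,1],[0,0,3.5,0,0,0,1],[0,0,2,0,0,0,1],[0,0,0,0,0,0,1]]]'
python3 -m inch '[[[0,0,1,0,0,0,1],[0,0,0,0,0,0,1],[0,0,0,0,0,0,0.44],[0,0,0,0,0,0,0.44],[0,0,0,0,0,0,0.44]]]'
python3 -m inch '[[[0,0,-2,0,0,0,0.44],[0,0,-4,0,0,0,0.44],[0,0,-4,0,0,0,0.44],[0,0,-4,0,0,0,0.44],[0,0,0,0,0,0,0.44]]]'
python3 - <<'E'
from h import *
st();snap('wrist','w5')
# tube: measured yaw -45.7 deg (tail->cap) ; tool x along it
a=np.radians(-45.7); R2=np.array([[np.cos(a),np.sin(a),0],[np.sin(a),-np.cos(a),0],[0,0,-1]])
go([.5062,-.4388,.19],R2)
E
```

```text
t: 11.05
tool_pos: [0.6202, -0.3052, 0.0547]
orientation: [-2.806, -1.402, 0.006]
force: [-0.4, -0.3, -0.7]
opening: 0.0141
t: 11.55
tool_pos: [0.6244, -0.3066, 0.0494]
orientation: [2.807, 1.407, 0.001]
force: [-0.4, -0.9, -1.3]
opening: 0.0254
t: 12.05
tool_pos: [0.6274, -0.3083, 0.1976]
orientation: [2.799, 1.402, 0.011]
force: [-0.0, 0.5, 0.3]
opening: 0.0261
t 12.05 p [ 0.6274 -0.3083  0.1976] F [-0.   0.5  0.3] op 0.026070250947059448 q [-0.53  0.39  1.22  0.    1.52  0.11]
[[ 0.599  0.801  0.011]
 [ 0.801 -0.599 -0.007]
 [ 0.002  0.013 -1.   ]]
shift cm [-17.7   -1.76   0.36]
turn deg [ 0.33 -0.49 98.93]
```

```bash
python3 -m inch '[[[-4.4,-0.44,0,0,0,0,0.35],[-4.4,-0.44,0,0,0,0,0.35],[-4.4,-0.44,0,0,0,0,0.35],[-4.4,-0.44,0,0,0,0,0.35],[0,0,0,0,0,8.5,0.35]]]'
python3 -m inch '[[[0,0,0,0,0,8.5,0.35],[0,0,0,0,0,8.5,0.35],[0,0,0,0,0,8.5,0.35],[0,0,0,0,0,8.5,0.35],[0,0,0,0,0,8.5,0.35]]]'
python3 -m inch '[[[0,0,0,0,0,8.5,0.35],[0,0,0,0,0,8.5,0.35],[0,0,0,0,0,8.5,0.35],[0,0,0,0,0,8.5,0.35],[0,0,0,0,0,8.5,0.35]]]'
python3 -m inch '[[[0,0,0,0,0,5,0.35],[0,0,0,0,0,0,0.35]]]'
python3 - <<'E'
from h import *
S,R=st();im=snap('wrist','w6')['image']; c0=proj('w6',[.5062,-.4388,.0085]); print(c0)
hsv=cv2.cvtColor(im,cv2.COLOR_BGR2HSV)
w=((hsv[...,1]<70)&(hsv[...,2]>110)); b=((hsv[...,0]>95)&(hsv[...,0]<130)&(hsv[...,1]>110)&(hsv[...,2]>60))
m=(w|b).astype(np.uint8)
n,l,s,c=cv2.connectedComponentsWithStats(m)
for i in range(1,n):
    if s[i,4]>150: 
        y,x=np.nonzero(l==i); r=cv2.minAreaRect(np.c_[x,y].astype(np.float32)); print(s[i],c[i].round(1),np.round(r[0],1),np.round(r[1],1),round(r[2],1), b[l==i].mean().round(2))
E
```

```text
t: 12.6
tool_pos: [0.4997, -0.4406, 0.1867]
orientation: [-2.906, -1.19, 0.004]
force: [0.3, 1.0, 0.9]
opening: 0.03
t: 13.1
tool_pos: [0.5038, -0.4362, 0.1866]
orientation: [-3.14, -0.051, 0.002]
force: [0.5, 0.3, 0.2]
opening: 0.0303
t: 13.6
tool_pos: [0.5038, -0.4362, 0.1865]
orientation: [-2.945, 1.09, 0.003]
force: [0.5, 0.2, -0.5]
opening: 0.0303
t: 13.8
tool_pos: [0.5039, -0.4362, 0.1867]
orientation: [-2.898, 1.211, 0.003]
force: [-0.2, -0.6, -0.5]
opening: 0.0298
t 13.8 p [ 0.5039 -0.4362  0.1867] F [-0.2 -0.6 -0.5] op 0.029820579858412678 q [-0.79  0.33  1.32  0.    1.5   1.57]
[[ 0.703 -0.711 -0.001]
 [-0.711 -0.703  0.001]
 [-0.002 -0.    -1.   ]]
[316.00650201 174.71142343]
[609  18  25  21 381] [621.   27.8] [621.4  27.7] [15.5 27.5] 71.6 0.98
[ 263   85   96   20 1515] [309.9  94.5] [310.6  94.5] [16.3 95.3] 87.5 0.0
[  31  132  170  133 6255] [118.5 203.8] [117.8 197.4] [117.3 154. ] 78.1 0.0
[151 132  44  64 166] [180.2 159.9] [181.6 161. ] [69.  23.9] 52.3 0.0
[ 308  132   17   78 1164] [315.3 169.2] [316.  170.5] [77. 16.] 90.0 0.2
[255 143  13  17 206] [261.2 151.
[... 207 characters left out ...]
] [369.  258.8] [372.  257.9] [63.2 31.4] 75.5 0.0
[  0 252  17  37 471] [  6.2 272.4] [  8. 270.] [36. 16.] 90.0 0.0
[617 252  23  37 686] [630.  271.6] [628. 270.] [36. 22.] 90.0 0.0
[283 270  32  19 417] [298.2 278.9] [298.5 279. ] [18. 31.] 90.0 0.0
[   0  293   89   34 2713] [ 43.  309.4] [ 44.  309.5] [88. 33.] 0.0 0.0
[ 241  293  152   73 5081] [321.6 313. ] [316.6 310.2] [150.1  72.3] 17.6 0.0
[ 546  294   94   32 2713] [592.  308.5] [592.5 309.5] [31. 93.] 90.0 0.0
[   0  326   42   64 2193] [ 16.9 359.9] [ 20.5 357.5] [41. 63.] -0.0 0.0
[ 253  326   95   40 1693] [284.5 347.4] [300.  345.5] [39. 94.] 90.0 0.0
[ 592  326   48   64 2541] [619.1 360. ] [615.5 357.5] [47. 63.] -0.0 0.0
```

```bash
python3 - <<'E'
from h import *
a=at('w6',316,132,.0085);b=at('w6',316,209.5,.0085);print(a,b,np.linalg.norm(a-b)); c=(a+b)/2; go([c[0],c[1],.008])
for u,v in((308,171),(324.5,171)): print(at('w6',u,v,.0085))
E
```

```text
[ 0.53606428 -0.46904494  0.0085    ] [ 0.48043331 -0.41268745  0.0085    ] 0.07918946685527109
shift cm [ 0.67  0.02 17.89]
[ 0.51460772 -0.4358349   0.0085    ]
[ 0.5027841  -0.44752015  0.0085    ]
```

```bash
python3 -m inch '[[[0.67,0,4,0,0,0,0.35],[0,0,4,0,0,0,0.35],[0,0,4,0,0,0,0.35],[0,0,3,0,0,0,0.35],[0,0,0,0,0,0,0.35]]]' 12
python3 -m inch '[[[0,0,1.5,0,0,0,0.35],[0,0,1,0,0,0,0.35],[0,0,0.5,0,0,0,0.35],[0,0,0,0,0,0,0.35]]]'
python3 -m inch '[[[0,0,0,0,0,0,1],[0,0,0,0,0,0,1],[0,0,0,0,0,0,1],[0,0,0,0,0,0,1],[0,0,0,0,0,0,1]]]'
python3 -m inch '[[[0,0,-1,0,0,0,1],[0,0,-4,0,0,0,1],[0,0,-5,0,0,0,1],[0,0,-5,0,0,0,1],[0,0,-3,0,0,0,1]]]'
python3 -m inch '[[[0,0,-2,0,0,0,1],[0,0,0,0,0,0,1]]]'
python3 - <<'E'
from h import *
from fit import s
S,R=st();x,y,a,_=s.x
Rc=np.array([[np.cos(a),-np.sin(a),0],[np.sin(a),np.cos(a),0],[0,0,1]])
go(Rc@[0,-.044,.016]+[x,y,0],Rc@np.diag([1,-1,-1]))
E
```

```text
t: 14.35
tool_pos: [0.5054, -0.4378, 0.0312]
orientation: [-2.897, 1.204, 0.016]
force: [-0.7, 0.8, -0.2]
opening: 0.0303
t: 14.75
tool_pos: [0.509, -0.4415, 0.0081]
orientation: [-2.9, 1.209, 0.0]
force: [0.3, 0.5, -0.4]
opening: 0.0303
t: 15.25
tool_pos: [0.5095, -0.4419, 0.0092]
orientation: [2.899, -1.209, 0.002]
force: [-0.7, 0.6, 5.9]
opening: 0.0154
t: 15.75
tool_pos: [0.51, -0.4424, 0.1939]
orientation: [2.898, -1.208, 0.008]
force: [0.4, -0.4, -1.1]
opening: 0.0151
t: 15.95
tool_pos: [0.5104, -0.4429, 0.2133]
orientation: [2.897, -1.208, 0.011]
force: [0.4, -0.6, 0.3]
opening: 0.0153
t 15.95 p [ 0.5104 -0.4429  0.2133] F [ 0.4 -0.6  0.3] op 0.015326186815587044 q [-0.79  0.33  1.27 -0.    1.54  1.57]
[[ 0.704 -0.711  0.005]
 [-0.71  -0.704 -0.005]
 [ 0.007  0.    -1.   ]]
shift cm [-16.66  -4.04  19.61]
turn deg [ 0.02 -0.42 -4.95]
```

```bash
python3 -m inch '[[[-3.4,-0.8,0,0,0,-1,1],[-3.4,-0.8,0,0,0,-1,1],[-3.3,-0.6,0,0,0,-1,1],[-3.3,-0.5,0,0,0,-1,1],[-3.2,-0.2,0,0,0,-1,1]]]'
python3 -m inch '[[[0,0,0,0,0,0,1],[0,0,0,0,0,0,1]]]'
python3 - <<'E'
from h import *
from fit import s
S,R=st();x,y,a,_=s.x
Rc=np.array([[np.cos(a),-np.sin(a),0],[np.sin(a),np.cos(a),0],[0,0,1]])
T=Rc@[0.001,-.044,.0205]+[x,y,0]
go(T,Rc@np.diag([1,-1,-1]))
im=snap('wrist','w7')['image']
for p in ([0,-.085,.038],[0,.085,.038],[-.051,-.085,.038],[.0,-.044,.011],[-.035,-.044,.022]): im=cv2.circle(im,tuple(int(round(v)) for v in proj('w7',Rc@p+[x,y,0])),2,(0,255,0),-1)
cv2.imwrite('pics/w7m.png',im)
E
```

```text
t: 16.45
tool_pos: [0.4068, -0.3047, 0.2058]
orientation: [-2.949, 1.079, 0.005]
force: [-0.8, 1.0, -0.6]
opening: 0.0154
t: 16.65
tool_pos: [0.4077, -0.3061, 0.207]
orientation: [-2.949, 1.082, 0.002]
force: [-0.3, -0.5, -0.6]
opening: 0.0155
t 16.65 p [ 0.4077 -0.3061  0.207 ] F [-0.3 -0.5 -0.6] op 0.015456946553829199 q [-0.74 -0.11  1.75 -0.    1.5   1.53]
[[ 0.763 -0.647 -0.001]
 [-0.647 -0.763  0.001]
 [-0.001 -0.    -1.   ]]
shift cm [ 0.69 -1.66 18.64]
turn deg [-0.    0.07  0.05]
```

View pics/w7m.png

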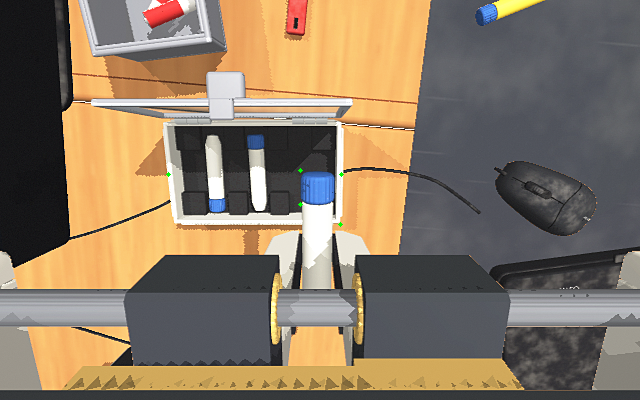

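The markers line up with the case walls, at (168,174) and (341,174). The bay centre is at (300,170), the tube is held straight, and the battery lies in the tub. I'll lower the tube into the bay.

```bash
python3 -m inch '[[[0.69,-1.66,0,0,0,0,1],[0,0,4,0,0,0,1],[0,0,4,0,0,0,1],[0,0,4,0,0,0,1],[0,0,0,0,0,0,1]]]'
python3 - <<'E'
from h import *
from fit import s
S,R=st();x,y,a,_=s.x
Rc=np.array([[np.cos(a),-np.sin(a),0],[np.sin(a),np.cos(a),0],[0,0,1]])
go(Rc@[0.001,-.044,.0205]+[x,y,0],Rc@np.diag([1,-1,-1]))
E
```

```text
t: 17.2
tool_pos: [0.421, -0.2958, 0.0814]
orientation: [-2.945, 1.081, 0.017]
force: [-0.9, 1.0, -0.2]
opening: 0.0156
t 17.2 p [ 0.421  -0.2958  0.0814] F [-0.9  1.  -0.2] op 0.01563864055347206 q [-0.71  0.02  1.86 -0.    1.27  1.56]
[[ 0.763 -0.647 -0.009]
 [-0.647 -0.763  0.007]
 [-0.011 -0.    -1.   ]]
shift cm [ 0.4  -0.02  6.09]
turn deg [-0.    0.66  0.02]
```

```bash
python3 -m inch '[[[0,0,2,0,0,0,1],[0,0,1.5,0,0,0,1],[0,0,1,0,0,0,1],[0,0,0.5,0,0,0,1],[0,0,0,0,0,0,1]]]'
python3 -m inch '[[[0,0,0.5,0,0,0,1],[0,0,0,0,0,0,1]]]'
python3 - <<'E'
from h import *
from fit import s
S,R=st();x,y,a,_=s.x
Rc=np.array([[np.cos(a),-np.sin(a),0],[np.sin(a),np.cos(a),0],[0,0,1]])
go(Rc@[0.001,-.044,.0205]+[x,y,0],Rc@np.diag([1,-1,-1]))
E
```

```text
t: 17.7
tool_pos: [0.4242, -0.2984, 0.038]
orientation: [-2.949, 1.082, 0.001]
force: [0.4, 1.1, -0.0]
opening: 0.0155
t: 17.9
tool_pos: [0.4244, -0.2986, 0.0332]
orientation: [2.949, -1.082, 0.001]
force: [0.1, -0.1, -0.6]
opening: 0.0159
t 17.9 p [ 0.4244 -0.2986  0.0332] F [ 0.1 -0.1 -0.6] op 0.015917766085834822 q [-0.71  0.09  1.89  0.    1.16  1.56]
[[ 0.763 -0.647  0.   ]
 [-0.647 -0.763 -0.   ]
 [ 0.    -0.    -1.   ]]
shift cm [-0.11 -0.01  1.27]
turn deg [-0.   -0.02  0.05]
```

```bash
python3 -m inch '[[[-0.1,0,0.5,0,0,0,1],[0,0,0.4,0,0,0,1],[0,0,0.2,0,0,0,1],[0,0,0,0,0,0,1]]]'
python3 -m inch '[[[0,0,0.1,0,0,0,1],[0,0,0,0,0,0,1],[0,0,0,0,0,0,1]]]'
```

```text
t: 18.3
tool_pos: [0.4232, -0.2975, 0.0216]
orientation: [-2.949, 1.081, 0.001]
force: [0.2, 0.0, -0.4]
opening: 0.0153
t: 18.6
tool_pos: [0.4236, -0.2979, 0.0213]
orientation: [2.949, -1.082, 0.0]
force: [-0.8, -0.0, -0.3]
opening: 0.0158
```

```bash
python3 -m inch '[[[0,0,0.15,0,0,0,1],[0,0,0,0,0,0,1],[0,0,0,0,0,0,0.44],[0,0,0,0,0,0,0.44],[0,0,0,0,0,0,0.44]]]'
python3 -m inch '[[[0,0,-1,0,0,0,0.44],[0,0,-2,0,0,0,0.44],[0,0,-4,0,0,0,0.44],[0,0,-4,0,0,0,0.44],[0,0,-4,0,0,0,0.44]]]'
python3 -m inch '[[[-4,0,-1,0,0,0,0.44],[0,0,0,0,0,0,0.44]]]'
python3 - <<'E'
from h import *
from fit import s
st();im=snap('wrist','w8')['image']
x,y,a,_=s.x
Rc=np.array([[np.cos(a),-np.sin(a),0],[np.sin(a),np.cos(a),0],[0,0,1]])
hsv=cv2.cvtColor(im,cv2.COLOR_BGR2HSV); 
# rectify plane z=.02 in case frame, 0.5mm/px, and classify
for z in (.0195,):
    xs=np.arange(-.045,.046,.006); 
    for yy in np.arange(-.062,.063,.004):
        r=''
        for xx in xs:
            u,v=np.round(proj('w8',Rc@[xx,yy,z]+[x,y,0])).astype(int); h,sa,va=hsv[v,u]
            r+='B' if 95<h<130 and sa>110 and va>60 else 'W' if sa<70 and va>130 else 'R' if sa>120 and (h<8 or h>172) else '.'
        print('%4d'%round(yy*1000),r)
E
```

```text
t: 19.1
tool_pos: [0.4235, -0.2978, 0.0196]
orientation: [-2.949, 1.082, 0.0]
force: [1.3, -0.1, -0.8]
opening: 0.0258
t: 19.6
tool_pos: [0.4233, -0.2976, 0.1719]
orientation: [2.949, -1.082, 0.0]
force: [1.1, -1.2, 0.2]
opening: 0.0257
t: 19.8
tool_pos: [0.3921, -0.2709, 0.1827]
orientation: [2.949, -1.081, 0.005]
force: [1.4, -0.5, -0.3]
opening: 0.0263
t 19.8 p [ 0.3921 -0.2709  0.1827] F [ 1.4 -0.5 -0.3] op 0.026286991640208767 q [-0.71 -0.19  1.87  0.    1.46  1.56]
[[ 0.763 -0.646  0.002]
 [-0.646 -0.763 -0.002]
 [ 0.003 -0.    -1.   ]]
 -62 ................
 -58 ................
 -54 W...............
 -50 W.WWWWWWWWWWBBB.
 -46 WWWWWWWWWWWWBBB.
 -42 WWWWWWWWWWWWBBB.
 -38 W.WWWWWWWWWWBBB.
 -34 W...............
 -30 ................
 -26 ................
 -22 ................
 -18 ................
 -14 ................
 -10 W...............
  -6 W.WWWWWWWWWWBB..
  -2 WWWWWWWWWWWWBB..
   2 WWWWWWWWWWWWBB..
   6 W.WWWWWWWWWWBB..
  10 W...............
  14 ................
  18 ................
  22 ................
  26 ................
  30 ................
  34 ................
  38 .BBWWWWWWWWWW...
  42 .BBWWWWWWWWWWW..
  46 .BBWWWWWWWWWWW..
  50 .BBWWWWWWWWWWW..
  54 ................
  58 ................
  62 ................
```

The tube lies in the -y bay, centred at y ≈ -44 mm, and the other two tubes are unmoved. Next I'll estimate the lid angle from the last picture (edge ends (92,103) and (352,103), tab (225,85)) so I can grip the tab again.

```bash
python3 - <<'E'
from h import *
from fit import s
x,y,a,_=s.x
Rc=np.array([[np.cos(a),-np.sin(a),0],[np.sin(a),np.cos(a),0],[0,0,1]])
L=lambda l,u,w,h:Rc@[.051-u*np.cos(l)+h*np.sin(l),w,.038+u*np.sin(l)+h*np.cos(l)]+[x,y,0]
for l in (1.5,1.6,1.65,1.7,1.75,1.8,1.85): print(l,[proj('w7',L(l,*p)).round(0) for p in((.102,.085,0),(.102,-.085,0),(.102,.085,.005),(.091,0,.025))],L(l,.091,0,.016).round(4))
go(L(1.75,.091,0,.016),Rc@np.diag([1,-1,-1]))
go([.5184,-.3193,.1245])
E
```

```text
1.5 [array([ 97., 138.]), array([352., 139.]), array([ 95., 131.]), array([225.,  99.])] [ 0.4975 -0.3027  0.1299]
1.6 [array([ 94., 123.]), array([352., 123.]), array([ 93., 115.]), array([225.,  85.])] [ 0.5044 -0.3086  0.1285]
1.65 [array([ 93., 115.]), array([353., 115.]), array([ 92., 107.]), array([225.,  78.])] [ 0.5079 -0.3116  0.1274]
1.7 [array([ 92., 107.]), array([353., 107.]), array([92., 99.]), array([226.,  71.])] [ 0.5112 -0.3144  0.1262]
1.75 [array([92., 99.]), array([353.,  99.]), array([91., 91.]), array([226.,  65.])] [ 0.5146 -0.3173  0.1247]
1.8 [array([92., 91.]), array([353.,  91.]), array([91., 83.]), array([226.,  58.])] [ 0.5179 -0.32    0.123 ]
1.85 [array([92., 83.]), array([353.,  83.]), array([92., 75.]), array([227.,  53.])] [ 0.5211 -0.3228  0.1211]
shift cm [12.23 -4.39  5.72]
turn deg [ 0.   -0.17  0.06]
shift cm [12.65 -4.48  5.74]
```

```bash
python3 -m inch '[[[4,-1.5,0,0,0,0,0],[4,-1.5,0,0,0,0,0],[4,-1.4,0,0,0,0,0],[0,0,0,0,0,0,0],[0,0,0,0,0,0,0]]]' 15
python3 - <<'E'
from h import *
from fit import s
x,y,a,_=s.x
Rc=np.array([[np.cos(a),-np.sin(a),0],[np.sin(a),np.cos(a),0],[0,0,1]])
st(); l=1.7
go(Rc@[.051-.091*np.cos(l)+.018*np.sin(l),0,.038+.091*np.sin(l)+.016*np.cos(l)-.002]+[x,y,0],Rc@np.diag([1,-1,-1]))
E
```

```text
t: 20.35
tool_pos: [0.5132, -0.3158, 0.1775]
orientation: [-2.949, 1.08, 0.005]
force: [-1.6, -0.0, 0.2]
opening: 0.0469
t 20.35 p [ 0.5132 -0.3158  0.1775] F [-1.6 -0.   0.2] op 0.04691139953331664 q [-0.64  0.16  1.53 -0.    1.45  1.64]
[[ 0.763 -0.646 -0.003]
 [-0.646 -0.763  0.002]
 [-0.003  0.    -1.   ]]
shift cm [-0.02  0.02  5.34]
turn deg [0.02 0.2  0.08]
```

```bash
python3 -m inch '[[[0,0,2,0,0,0,0],[0,0,1.5,0,0,0,0],[0,0,1.4,0,0,0,0],[0,0,0.4,0,0,0,0],[0,0,0,0,0,0,0]]]'
python3 -m inch '[[[0,0,0,0,0,0,1],[0,0,0,0,0,0,1],[0,0,0,0,0,0,1],[0,0,0,0,0,0,1],[0,0,0,0,0,0,1]]]'
python3 - <<'E'
u,h=.091,.016
import numpy as np
f=lambda l:np.array([.051-u*np.cos(l)+h*np.sin(l),.038+u*np.sin(l)+h*np.cos(l)])
L=np.linspace(1.7,0,13)
for a,b in zip(L,L[1:]): d=(f(b)-f(a))*100; print(round(b,2),'x %.2f z %.2f'%(d[0],-d[1]))
E
```

```text
t: 20.85
tool_pos: [0.5122, -0.3156, 0.1258]
orientation: [-2.949, 1.082, 0.002]
force: [-0.5, -0.9, 1.3]
opening: 0.0466
t: 21.35
tool_pos: [0.5142, -0.3155, 0.1276]
orientation: [-2.949, 1.08, -0.003]
force: [4.1, 2.9, 2.1]
opening: 0.0254
1.56 x -1.27 z -0.30
1.42 x -1.30 z -0.12
1.27 x -1.31 z 0.07
1.13 x -1.28 z 0.25
0.99 x -1.24 z 0.43
0.85 x -1.16 z 0.60
0.71 x -1.07 z 0.76
0.57 x -0.95 z 0.90
0.43 x -0.81 z 1.03
0.28 x -0.66 z 1.13
0.14 x -0.49 z 1.21
0.0 x -0.32 z 1.27
```

Gripped: the opening is 25.4 mm, the width of the tab. I'll close along the arc.

```bash
python3 -m inch '[[[-1.27,0,-0.3,0,0,0,1],[-1.3,0,-0.12,0,0,0,1],[-1.31,0,0.07,0,0,0,1],[-1.28,0,0.25,0,0,0,1],[0,0,0,0,0,0,1]]]'
python3 -m inch '[[[-1.24,0,0.43,0,0,0,1],[-1.16,0,0.6,0,0,0,1],[-1.07,0,0.76,0,0,0,1],[-0.95,0,0.9,0,0,0,1],[0,0,0,0,0,0,1]]]'
python3 - <<'E'
from h import *
from fit import s
x,y,a,_=s.x
Rc=np.array([[np.cos(a),-np.sin(a),0],[np.sin(a),np.cos(a),0],[0,0,1]])
st(); l=.57
go(Rc@[.051-.091*np.cos(l)+.016*np.sin(l),0,.038+.091*np.sin(l)+.016*np.cos(l)]+[x,y,0])
E
```

```text
t: 21.85
tool_pos: [0.4741, -0.2816, 0.129]
orientation: [-2.949, 1.08, -0.003]
force: [1.6, 4.9, 5.2]
opening: 0.0254
t: 22.35
tool_pos: [0.4392, -0.2521, 0.1003]
orientation: [-2.948, 1.08, 0.003]
force: [-0.3, 7.5, 4.4]
opening: 0.0257
t 22.35 p [ 0.4392 -0.2521  0.1003] F [-0.3  7.5  4.4] op 0.025700083596763332 q [-0.62 -0.03  1.88  0.    1.3   1.65]
[[ 0.763 -0.646 -0.001]
 [-0.646 -0.763  0.003]
 [-0.002 -0.002 -1.   ]]
shift cm [-0.03  0.09 -0.03]
```

```bash
python3 -m inch '[[[-0.81,0,1.03,0,0,0,1],[-0.66,0,1.13,0,0,0,1],[-0.25,0,0.6,0,0,0,1],[-0.25,0,0.6,0,0,0,1],[0,0,0,0,0,0,1]]]'
python3 -m inch '[[[-0.16,0,0.63,0,0,0,1],[-0.16,0,0.63,0,0,0,1],[0,0,0.2,0,0,0,1],[0,0,0,0,0,0,1]]]'
```

```text
t: 22.85
tool_pos: [0.4249, -0.24, 0.0666]
orientation: [-2.948, 1.08, 0.001]
force: [2.6, 5.6, 0.3]
opening: 0.0254
t: 23.25
tool_pos: [0.4231, -0.2384, 0.0539]
orientation: [-2.948, 1.081, -0.0]
force: [-3.2, 8.3, 12.1]
opening: 0.0254
```

```bash
python3 -m inch '[[[0,0,0.1,0,0,0,1],[0,0,0,0,0,0,0],[0,0,0,0,0,0,0],[0,0,0,0,0,0,0],[0,0,-1.5,0,0,0,0]]]'
python3 -m inch '[[[0,0,-1.5,0,0,0,0],[0,0,0,0,0,0,1],[0,0,0,0,0,0,1],[0,0,0,0,0,0,1],[0,0,0,0,0,0,1]]]'
python3 -m inch '[[[0,0,0,0,0,0,1],[0,0,0.8,0,0,0,1],[0,0,0.4,0,0,0,1],[0,0,0.3,0,0,0,1],[0,0,0,0,0,0,1]]]'
python3 -m inch '[[[0,0,0.2,0,0,0,1],[0,0,0,0,0,0,1]]]'
```

```text
t: 23.75
tool_pos: [0.4208, -0.2383, 0.0645]
orientation: [-2.949, 1.081, 0.007]
force: [-0.5, 0.1, 1.4]
opening: 0.0462
t: 24.25
tool_pos: [0.4219, -0.2389, 0.0805]
orientation: [-2.949, 1.081, 0.002]
force: [-0.6, -0.1, -1.1]
opening: 0.0189
t: 24.75
tool_pos: [0.422, -0.2389, 0.0657]
orientation: [-2.949, 1.081, 0.002]
force: [-0.7, 1.2, 0.8]
opening: 0.0002
t: 24.95
tool_pos: [0.4225, -0.2392, 0.0644]
orientation: [-2.949, 1.082, 0.0]
force: [0.1, -0.0, -0.7]
opening: 0.0006
```

```bash
python3 -m inch '[[[0,0,0.15,0,0,0,1],[0,0,0.15,0,0,0,1],[0,0,0,0,0,0,1]]]'
python3 -m inch '[[[0,0,0.2,0,0,0,1],[0,0,0.1,0,0,0,1],[0,0,0,0,0,0,1]]]'
```

```text
t: 25.25
tool_pos: [0.4228, -0.2395, 0.063]
orientation: [2.949, -1.081, 0.001]
force: [-4.1, 3.8, 13.1]
opening: 0.0007
t: 25.55
tool_pos: [0.423, -0.2396, 0.0625]
orientation: [2.949, -1.081, 0.001]
force: [-16.1, 10.2, 37.8]
opening: 0.0005
```

Contact came at 62.5 mm, where the tab top sits with the lid shut (63 mm), and it held firm under 38 N. I'll back off and run numeric checks.

```bash
python3 -m inch '[[[0,0,-1,0,0,0,1],[0,0,-4,0,0,0,1],[0,0,-5,0,0,0,1],[0,0,-5,0,0,0,1],[0,0,-5,0,0,0,1]]]'
python3 -m inch '[[[-3,0,-3,0,0,0,1],[0,0,0,0,0,0,1],[0,0,0,0,0,0,1]]]'
python3 - <<'E'
from h import *
from fit import s
st();im=snap('wrist','w9')['image'];t=snap('top','top9')['image']
x,y,a,_=s.x
Rc=np.array([[np.cos(a),-np.sin(a),0],[np.sin(a),np.cos(a),0],[0,0,1]])
L=lambda l,u,w,h:Rc@[.051-u*np.cos(l)+h*np.sin(l),w,.038+u*np.sin(l)+h*np.cos(l)]+[x,y,0]
g=cv2.GaussianBlur(cv2.cvtColor(im,cv2.COLOR_BGR2GRAY),(3,3),0).astype(float)
for l in np.arange(-.1,.26,.03):
    # side-edge contrast: just inside minus outside the lid's two sides and front corners
    c=[]
    for u in np.linspace(.05,.1,12):
        for sg in(1,-1):
            q=[proj('w9',L(l,u,sg*(.085+d),.005)) for d in(-.0025,.003)]
            v=[g[int(round(p[1])),int(round(p[0]))] for p in q]; c.append(v[0]-v[1])
    print(round(l,2),round(np.mean(c),1),end=' | ')
# bystanders: colour blob centroids in top before/after
o=cv2.imread('pics/top0.png')
print()
d=cv2.absdiff(o,t).max(2)
for n,(u0,v0,u1,v1) in dict(stick=(290,180,313,202),pen=(305,160,347,200),clip=(203,233,222,252),tubespot=(300,190,330,218),tub=(240,135,295,190),case=(215,185,290,258)).items(): print(n,(d[v0:v1,u0:u1]>40).sum(),d[v0:v1,u0:u1].mean().round(1))
# lid-shut look: red count in tub
h=cv2.cvtColor(im,cv2.COLOR_BGR2HSV);P=np.array([proj('w9',[*p,.02]) for p in((.56,-.32),(.61,-.24),(.69,-.29),(.64,-.37))]).astype(np.int32);print(P.tolist())
m=np.zeros(im.shape[:2],np.uint8);cv2.fillPoly(m,[P],1);r=((h[...,1]>150)&((h[...,0]<6)|(h[...,0]>174))&(h[...,2]>90)&(m>0)).astype(np.uint8)
print('red blobs in tub',cv2.connectedComponentsWithStats(r)[2][1:].tolist())
E
```

```text
t: 26.05
tool_pos: [0.4222, -0.239, 0.2606]
orientation: [2.949, -1.082, 0.0]
force: [0.8, -0.7, 0.1]
opening: 0.0003
t: 26.35
tool_pos: [0.4, -0.2201, 0.2895]
orientation: [2.949, -1.081, 0.004]
force: [-0.8, -0.2, -0.6]
opening: 0.0004
t 26.35 p [ 0.4    -0.2201  0.2895] F [-0.8 -0.2 -0.6] op 0.0004350017378940535 q [-0.62 -0.29  1.76 -0.    1.67  1.66]
[[ 0.763 -0.646  0.002]
 [-0.646 -0.763 -0.002]
 [ 0.003 -0.    -1.   ]]
-0.1 47.2 | -0.07 54.7 | -0.04 57.6 | -0.01 59.0 | 0.02 56.6 | 0.05 52.8 | 0.08 47.2 | 0.11 41.2 | 0.14 29.2 | 0.17 13.5 | 0.2 3.2 | 0.23 0.2 | 
stick 0 3.5
pen 50 6.7
clip 361 107.4
tubespot 170 27.9
tub 125 6.9
case 813 17.9
[[292, 1], [210, 14], [191, -80], [277, -95]]
red blobs in tub []
```

```bash
python3 - <<'E'
from h import *
t=snap('scene','s9')['image'];o=cv2.imread('pics/s3.png');o0=cv2.imread('pics/scene0.png')
d=cv2.absdiff(o,t).max(2)
for n,(u0,v0,u1,v1) in dict(clip=(224,163,242,183),stick=(322,194,350,207),pen=(360,190,372,232),tubespot=(315,208,354,222),tub=(314,142,358,186)).items(): print(n,(d[v0:v1,u0:u1]>40).sum(),d[v0:v1,u0:u1].mean().round(1))
# red in tub, top view before/after
for f in('top0','top9'):
    i=cv2.imread(f'pics/{f}.png')[135:190,240:295]; h=cv2.cvtColor(i,cv2.COLOR_BGR2HSV)
    print(f,((h[...,1]>150)&((h[...,0]<6)|(h[...,0]>174))&(h[...,2]>90)).sum())
E
```

```text
clip 77 14.3
stick 0 2.4
pen 0 2.2
tubespot 257 47.9
tub 3 2.9
top0 43
top9 88
```

```bash
python3 - <<'E'
from h import *
for f in('s2','s3','s9'):
    i=cv2.imread(f'pics/{f}.png')[155:190,215:250]; g=cv2.cvtColor(i,cv2.COLOR_BGR2GRAY)
    n,l,s,c=cv2.connectedComponentsWithStats((g<55).astype(np.uint8)); print(f,[(s[k].tolist(),c[k].round(1).tolist()) for k in range(1,n) if s[k,4]>15])
a=cv2.imread('pics/s3.png')[163:183,224:242].mean((0,1)); b=cv2.imread('pics/s9.png')[163:183,224:242].mean((0,1)); print(a,b)
E
```

```text
s2 []
s3 []
s9 []
[ 97.43611111 136.38055556 180.70555556] [105.63888889 147.46944444 193.04722222]
```

```bash
python3 - <<'E'
from h import *
for f in('s2','s3','s9'):
    i=cv2.imread(f'pics/{f}.png')[155:190,215:250]; g=i[...,2].astype(int)
    n,l,s,c=cv2.connectedComponentsWithStats((g<105).astype(np.uint8)); print(f,g.min(),[(s[k].tolist(),c[k].round(1).tolist()) for k in range(1,n) if s[k,4]>8])
E
```

```text
s2 80 [([12, 15, 12, 11, 71], [17.3, 20.7])]
s3 89 [([12, 17, 11, 9, 53], [17.3, 20.7])]
s9 93 [([12, 17, 11, 8, 52], [17.3, 20.6])]
```

The clip hasn't moved; only the shadow on it changed. All checks are good, so I'll hand in.

```bash
python3 -c "
from plant import robot
print(robot.close_job(), robot.read_state()['t'])"
```

```text
the job is handed in; nothing more can be done
the job is handed in; nothing more can be done
```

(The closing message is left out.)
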